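Fit the spacer and the roller lever on the angled D-shaft

TASK

Put the hexagonal spacer on the slanting flatted shaft of the drive unit, turned so that its D-shaped bore matches the flat, fully home against the collar; then put the roller lever on the same shaft, fully home against the spacer. Keep both the same side up as they lie now and let go of them; do not knock over or push away the oil can, the screw jar or the oil vial.

Things in the scene. Friction and masses are not known exactly. Their poses are not given: they have to be found in the camera images.
- drive_unit: Fixed grey gearbox and motor on a dark steel foot 130 x 120 mm, about 200 mm tall. Origin: centre of the foot's underside; z up, x to its front, roughly towards the robot. Its output shaft leans 30 degrees from vertical towards +x; the seat is 30 mm ahead of and 130 mm above the origin. The motor rises to the rear, at least 13 mm below the plane of the seat.
- shaft_seat (a point): Point on the shaft's axis at the top of its collar (46 mm wide, 12 mm high, on a 68 mm flange). z: along the shaft to its tip, 62 mm away; x: from the axis squarely to the shaft's flat. Steel shaft 30 mm diameter, flat 9 mm from the axis along its whole length; last 7 mm tapered in by about 3 mm. Seated parts have x and z along these.
- shaft (a joint): Turn of the shaft about its axis (rad), 0 with its flat facing the unit's front and down, positive anticlockwise seen from its tip; starts up to 1.3 either way. A stiff gear train holds it (0.8 N m friction).
- spacer: Loose steel hexagon spacer, 56 mm across flats, 22 mm high, 0.2 kg, flat on the bench. Origin: bore centre at the underside; z up, x from the bore's axis to the flat of the D-bore (through, 32.4 mm diameter, flat 10.2 mm from the axis, 2 x 4 mm lead-in at the underside). Outer flats face 30, 90, 150, 210, 270, 330 degrees from x. Seated: origin at the seat point.
- lever: Loose steel lever, 140 mm long, 0.3 kg, flat on the bench. Hexagon hub 50 mm across flats, 34 mm high, outer flats and D-bore as the spacer's; arm at its foot (26 wide, 10 mm thick) along -x to a roller 95 mm off, 27 mm high. Origin: bore centre at the underside; z up, x to the bore's flat, away from the arm. Seated: origin 22 mm above the seat point along the shaft.
- oil_can: Loose red oil can with a thin bent spout, 62 mm wide, body 100 mm and spout 184 mm tall, behind and beside the drive unit. Origin at its underside; the axis of its round body stands 10 mm along its own +y from there. Leave alone.
- screw_jar: Loose jar with a red lid, 51 mm diameter, 64 mm tall, close to the spacer, before one of its outer flats (+y side). Origin: centre of its underside. Leave alone.
- vial: Loose green oil vial with a white cap, 25 mm diameter, 67 mm tall, close to the lever's hub, before one of its outer flats (+y side). Origin: centre of its underside. Leave alone.
There are look-alikes about, which are no part of the job. What is shaped like the lever but red or yellow is not meant.

How it is judged:
By the outcome, as a careful person would: the job done as asked, in the order asked, and still so for the second after the job is handed in, with the robot touching nothing.
It also fails if it takes over 64 s, if anything falls off the work surface, if the arm or the gripper's body presses on something with over 40 N, if the wrist force passes 120 N, or if a joint passes its speed limit or range.

ROBOT

A 6-joint arm with a two-finger parallel gripper is mounted at the origin on a cart in front of the work surface, level with it; the furniture and walls round the work are solid. World frame = base frame: x ahead of the robot, y to its left, z up, the work surface at z = 0. Lengths are in m, angles in rad, forces in N, time in s.
With the tool pointing down it reaches from about 0.325 to 0.875 m from the base axis. Payload 4.4 kg.
Tool frame: the origin (TCP) lies at the very end of the fingers, on their centre line; the grasp point (between the pads) lies 19 mm behind it; z points along the fingers, y is the line along which they close (so a half turn about z gives the same grasp; the last joint's range is limited). The gripper opens to 85 mm and grips with 20 to 120 N. Pads are 22 mm wide; open, the fingers measure 114 mm over their backs; the gripper's body (76 mm by 85 mm) begins 54 mm behind the grasp point. The pads swing forward as they close: fully open they stand 13 mm farther back than shut.
Start: joints at [-0.15, 0.207, 1.542, -0, 1.393, -0.15], TCP at [0.575, -0, 0.231] pointing down, gripper open.
Joint ranges: [-2.73, 2.73], [-0.86, 2.22], [0.23, 2.46], [-1.11, 4.25], [0.08, 2.63], [-2.82, 2.82]. Speed limits (rad/s): [2.79, 2.79, 3.14, 3.14, 3.14, 3.14].

INTERFACE

Orientations are given as a unit quaternion [w, x, y, z].
In Python, from cell import manip, capture gives the robot as it stands.
- The arm moves only by the tool send_rows, never from a script. Its argument "plan" is a list of rows, each a list of 3 entries, a list of its own where there are three numbers: the shift along the tool's x, y, z in normalised numbers (1 is 30 cm), then the turn, a rotation vector about the tool's x, y, z in parts of the range, where 1.0 means 2 pi rad, then the opening, from 0 (shut) to 1 (fully open). In form: [[[x, y, z], [ax, ay, az], hand], ...]. A call has 1 to 10 rows; each row is the pose to reach, as a shift and turn from the pose commanded when the call began, along the tool's axes at that moment; what a row does not reach only later rows make up. A row lasts 1/12 s, in which the tool goes at most 41.7 mm and 7.16 degrees, less where a joint would pass 70% of its speed; a pose out of reach is approached as far as the arm can. No shift or turn number may pass 1 either way. A call with a gripper value outside its range is refused whole. The fingers move at their own pace and stop on an object; "squeeze" is the grip in N (left out, the last holds). Time passes only in rows, so rows that repeat a pose let the fingers close. It gives the time, the measured TCP pose, the force, the opening and the grip force at its end, in the units of the state.
- manip.observe(): the state, without advancing time (a new reading comes with each control period).
- capture(name): name is "scene" or "side" or "wrist"; returns a dict with "pixels" (420x560x3 uint8, blue, green, red), "fx", "fy", "cx", "cy" (pixels), "eye" and "rotation" of the camera in the world. Camera axes: x right, y up, looking along -z (the intrinsics and any distortion apply to the point x, -y, -z); pixel columns grow to the right and rows downward; lengths in m; the calibration is good to about 2 mm. The wrist camera is an equidistant fisheye: a pixel r from the principal point sees the ray r / f radians off the axis. A picture is of the moment at which its call begins. There is no depth.
- manip.finish_job(): hands the job in; it is judged then, once.
The state is a dict: "t": time; "qpos": joint angles; "dq": joint speeds; "joint_torque": joint torques, N m; "tcp_pos": TCP position; "eef_rot": TCP orientation; "contact_force": force on the tool from outside, world axes, zero at the start; "moment": the same for the moment, N m; "finger_gap": finger opening in m; "grasp_force": force on a finger pad.
Only numpy, scipy, OpenCV 4.12 (cv2) and the standard library are available. Lean on these libraries where they do the work, as an engineer would, in place of code of your own. Each camera call takes 0.05 s, during which the arm holds its last target. There are 200 camera calls.

## Working session

There is one attempt and no reset: what is moved stays moved. The work goes in short steps, Python scripts to look and compute and a tool call to move; the robot and the scene stay as the last step left them, time stands still between calls to the robot, and variables do not carry over. Pictures are saved under pics/ and viewed, at most 10 in all, crops included, and the job is handed in when it is done.

Besides the shell and the picture viewer there is one more tool, called after "Request:" by a JSON object that holds its "method" and its "body". send_rows: Moves the arm, as the interface text tells. Its arguments: {"type":"object","properties":{"plan":{"type":"array","items":{"type":"array"}},"squeeze":{"type":"number"}},"required":["plan"]}

```bash
ls; mkdir -p pics
python3 - <<'E'
from cell import manip, capture
import cv2,pickle,numpy as np
print(manip.observe())
d={}
for n in ["scene","side","wrist"]:
    c=capture(n); d[n]=c; cv2.imwrite(f"pics/{n}0.png",c["pixels"])
    print(n,{k:np.round(v,4).tolist() if k!="pixels" else 0 for k,v in c.items()})
pickle.dump(d,open("c0.pkl","wb"))
E
```

```text
pics
{'t': 0.0, 'qpos': array([-1.50500130e-01,  2.07453244e-01,  1.54298739e+00,  5.75682274e-05,
        1.39349517e+00, -1.50516236e-01]), 'dq': array([ 5.89952538e-04, -9.99840424e-05, -1.97210884e-05, -1.50207797e-03,
        9.31087979e-04,  1.10909102e-03]), 'joint_torque': array([ 4.44781954e-04, -3.83034396e+01, -2.91594708e+01, -2.26178481e-04,
        1.06274080e-02,  5.83859855e-05]), 'tcp_pos': array([5.74231013e-01, 1.23335904e-04, 2.30091035e-01]), 'eef_rot': array([-9.60078772e-04,  7.07104214e-01,  7.07108377e-01, -6.72041186e-04]), 'contact_force': array([ 0.4133797 , -0.54529569, -0.57257493]), 'moment': array([-0.03955327, -0.00036991, -0.0079546 ]), 'grasp_force': 0.0, 'finger_gap': 0.08528047497889155}
scene {'pixels': 0, 'fx': 421.241, 'fy': 421.241, 'cx': 285.5362, 'cy': 213.9945, 'eye': [0.0744, -0.5569, 0.8556], 'rotation': [0.8613, 0.3659, -0.1437, -0.3218]}
side {'pixels': 0, 'fx': 392.2375, 'fy': 392.2375, 'cx': 278.448, 'cy': 203.4031, 'eye': [0.2305, -0.5064, 0.6805], 'rotation': [0.8691, 0.3881, -0.1248, -0.2801]}
wrist {'pixels': 0, 'fx': 325.1923, 'fy': 325.1923, 'cx': 274.9397, 'cy': 204.626, 'eye': [0.5746, 0.0655, 0.3725], 'rotation': [0.9913, -0.1313, 0.0005, 0.0002]}
```

View pictures.

View pics/scene0.png

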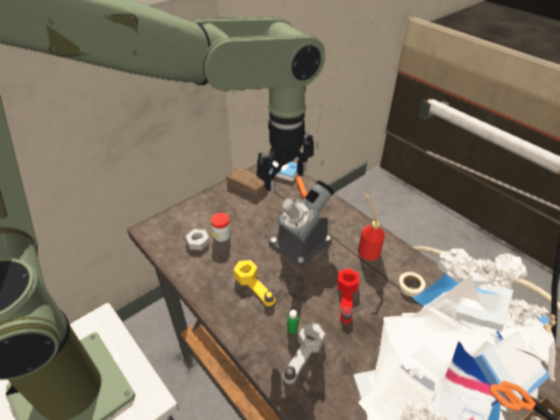

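View pics/wrist0.png

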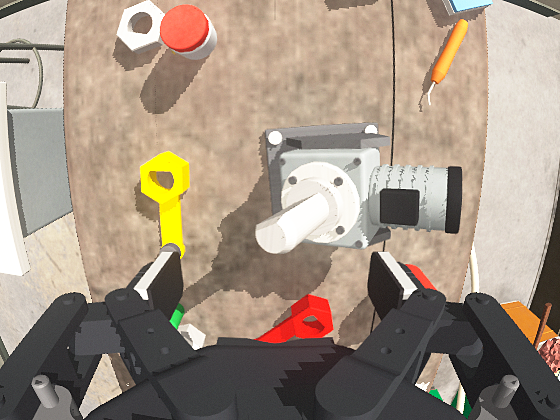

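View pics/side0.png

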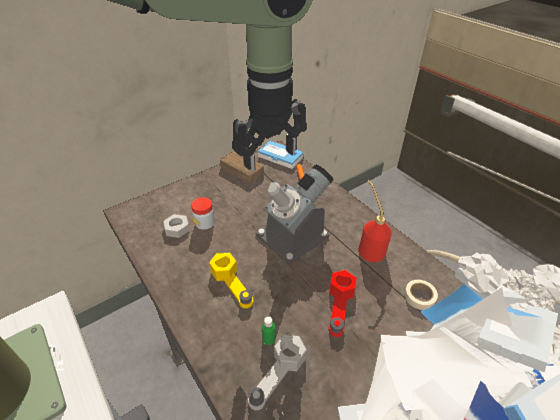

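```bash
cat > h.py <<'E'
import numpy as np, cv2
from scipy.spatial.transform import Rotation as R
from cell import manip, capture
def rot(q): return R.from_quat([q[1],q[2],q[3],q[0]])
def ray(c,uv,wrist):
    u=(np.atleast_2d(uv)-[c["cx"],c["cy"]])/[c["fx"],c["fy"]]
    if wrist:
        r=np.linalg.norm(u,axis=1)[:,None]+1e-12
        d=np.hstack([u/r*np.sin(r),np.cos(r)])
    else: d=np.hstack([u,np.ones((len(u),1))])
    return rot(c["rotation"]).apply(d*[1,-1,-1])
def plane(c,uv,z,wrist=False):
    d=ray(c,uv,wrist); e=np.array(c["eye"]); return e+d*((z-e[2])/d[:,2])[:,None]
def proj(c,P,wrist=False):
    d=rot(c["rotation"]).inv().apply(np.atleast_2d(P)-c["eye"])*[1,-1,-1]
    r=np.linalg.norm(d[:,:2],axis=1)[:,None]
    u=d[:,:2]/r*np.arctan2(r,d[:,2:]) if wrist else d[:,:2]/d[:,2:]
    return u*[c["fx"],c["fy"]]+[c["cx"],c["cy"]]
E
python3 - <<'E'
from h import *
import pickle
np.set_printoptions(precision=4,suppress=True)
d=pickle.load(open("c0.pkl","rb")); w=d["wrist"]; s=d["side"]
print("spacer top",plane(w,[142,25],.022,True)); print("jar lid",plane(w,[185,27],.064,True))
print("bolts",plane(w,[[275,138],[370,131],[388,242]],.014,True))
print("yellow",plane(w,[166,176],.034,True))
print("side: spacer",plane(s,[176,224],.022),"lever hub",plane(s,[291,350],.034),"roller",plane(s,[257,393],.027),"vial",plane(s,[268,324],.067),"jar",plane(s,[202,206],.064),"can",plane(s,[376,240],.05))
print("scene: spacer",plane(d["scene"],[198,238],.022),"lever hub",plane(d["scene"],[313,335],.034))
E
```

```text
spacer top [[0.4237 0.1816 0.022 ]]
jar lid [[0.4875 0.1597 0.064 ]]
bolts [[ 0.5743  0.0445  0.014 ]
 [ 0.6811  0.0547  0.014 ]
 [ 0.7139 -0.0789  0.014 ]]
yellow [[0.4548 0.0067 0.034 ]]
side: spacer [[0.4186 0.1728 0.022 ]] lever hub [[ 0.4455 -0.2443  0.034 ]] roller [[ 0.3587 -0.2681  0.027 ]] vial [[ 0.4309 -0.1959  0.067 ]] jar [[0.4813 0.1491 0.064 ]] can [[ 0.7437 -0.1566  0.05  ]]
scene: spacer [[0.4164 0.175  0.022 ]] lever hub [[ 0.4433 -0.2421  0.034 ]]
```

Units first: shifts go in shares of 30 cm and turns go in shares of 2 pi rad. So -0.155 m / 0.3 = -0.5167, -0.12 m / 0.3 = -0.4.

Request:
{"method": "send_rows", "body": {"plan": [[[0.1,-0.1333,0],[0,0,0],1],[[0.2,-0.2667,0],[0,0,0],1],[[0.3,-0.4,0],[0,0,0],1],[[0.3833,-0.5167,0],[0,0,0],1],[[0.3833,-0.5167,0],[0,0,0],1],[[0.3833,-0.5167,0],[0,0,0],1],[[0.3833,-0.5167,0],[0,0,0],1]]}}

```text
t: 0.73
tcp_pos: [0.4191, 0.1156, 0.2312]
eef_rot: [0.0, 0.706, 0.708, 0.0]
contact_force: [0.6, -0.6, 0.5]
finger_gap: 0.0857
grasp_force: 0.0
```

Run:
```python
from h import *
import pickle
c=capture("wrist"); pickle.dump(c,open("c1.pkl","wb")); cv2.imwrite("pics/w1.png",c["pixels"]); print(c["eye"],c["rotation"])
```

```text
[0.41884978 0.18114211 0.37346357] [ 9.91298484e-01 -1.31624198e-01 -9.82606159e-04  1.19167686e-03]
```

View pics/w1.png

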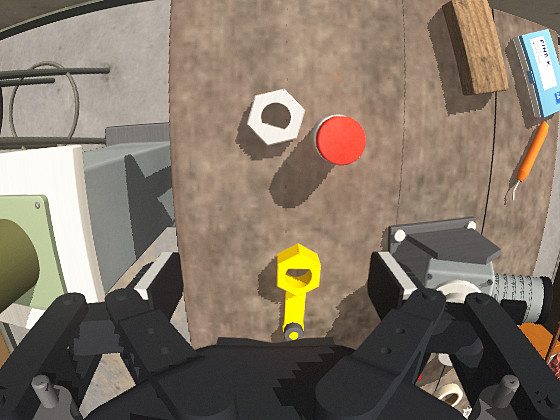

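```bash
cat >> h.py <<'E'
def rectify(c,ctr,z,half,res,wrist=True):
    n=int(2*half/res); a=(np.arange(n)+.5)*res-half
    X,Y=np.meshgrid(ctr[0]+a,ctr[1]-a)
    uv=proj(c,np.stack([X.ravel(),Y.ravel(),np.full(X.size,z)],1),wrist).reshape(n,n,2).astype(np.float32)
    return cv2.remap(c["pixels"],uv[...,0],uv[...,1],cv2.INTER_CUBIC)
E
python3 - <<'E'
from h import *
import pickle
np.set_printoptions(precision=4,suppress=True,linewidth=150)
c=pickle.load(open("c1.pkl","rb"))
p0=plane(c,[277,117],.022,True)[0]; print(p0)
im=rectify(c,p0,.022,.06,.0002)
cv2.imwrite("pics/r1.png",im)
hsv=cv2.cvtColor(im,cv2.COLOR_BGR2HSV); m=((hsv[...,2]>185)&(hsv[...,1]<35)).astype(np.uint8)
n,l,st,ce=cv2.connectedComponentsWithStats(m); 
k=1+np.argmax(st[1:,4]); m=(l==k).astype(np.uint8)
cs,hi=cv2.findContours(m,cv2.RETR_CCOMP,cv2.CHAIN_APPROX_NONE)
W=lambda q: p0[:2]+(np.asarray(q,float).reshape(-1,2)+.5-[300,300])*[.0002,-.0002]
cs=sorted(cs,key=cv2.contourArea)[::-1][:2]
for q in cs:
    a=cv2.contourArea(q)*4e-8; print("area",a*1e6); ap=W(cv2.approxPolyDP(q,12,True)); print(ap)
o=W(cs[0]); M=cv2.moments(cs[0]); ctr=W([M['m10']/M['m00'],M['m01']/M['m00']])[0]; print("centroid",ctr)
h=W(cs[1]); dd=h-ctr; r=np.hypot(*dd.T); an=np.degrees(np.arctan2(dd[:,1],dd[:,0]))
for b in range(-180,180,15):
    s=(an>=b)&(an<b+15); print(b,np.round(r[s].mean()*1e3,1) if s.any() else None,end='; ')
E
```

```text
[0.4216 0.1831 0.022 ]
area 2590.76
[[0.4293 0.214 ]
 [0.3985 0.2066]
 [0.3897 0.1758]
 [0.4117 0.1536]
 [0.4417 0.1608]
 [0.4503 0.1882]]
area 705.5
[[0.4113 0.1972]
 [0.4237 0.199 ]
 [0.4329 0.1932]
 [0.4361 0.1812]
 [0.4289 0.17  ]
 [0.4049 0.1778]
 [0.4045 0.1882]]
centroid [0.4202 0.1838]
-180 16.1; -165 16.0; -150 13.5; -135 11.4; -120 10.7; -105 10.8; -90 11.6; -75 13.7; -60 16.1; -45 16.1; -30 16.1; -15 16.1; 0 15.9; 15 15.7; 30 15.6; 45 15.5; 60 15.4; 75 15.5; 90 15.5; 105 15.6; 120 15.9; 135 16.0; 150 16.1; 165 16.2;
```

View pics/r1.png

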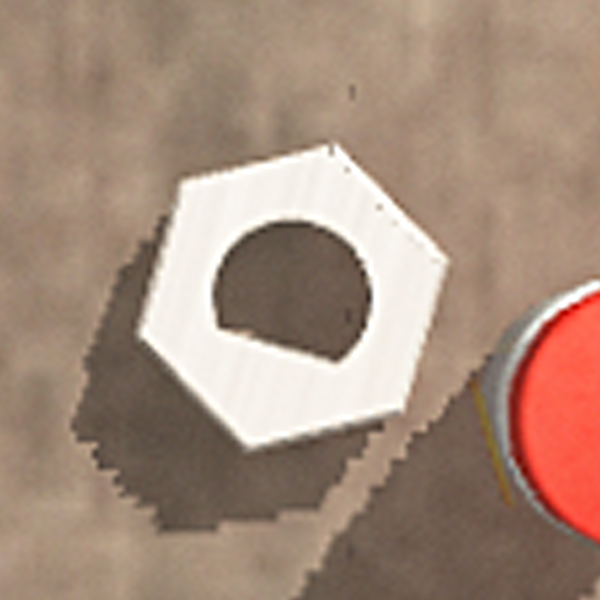

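In the tool's units: -0.19 m / 0.3 = -0.6333, 0.123 m / 0.3 = 0.41, -0.524 rad / 6.2832 = -0.0834.

Request:
{"method": "send_rows", "body": {"plan": [[[-0.1,0.0667,-0.0333],[-0.0159,0,0],1],[[-0.2,0.1333,-0.0667],[-0.0318,0,0],1],[[-0.3167,0.2,-0.0667],[-0.0477,0,0],1],[[-0.4333,0.2667,-0.0667],[-0.0637,0,0],1],[[-0.5333,0.3333,-0.0333],[-0.0796,0,0],1],[[-0.6333,0.41,0],[-0.0834,0,0],1],[[-0.6333,0.41,0],[-0.0834,0,0],1],[[-0.6333,0.41,0],[-0.0834,0,0],1],[[-0.6333,0.41,0],[-0.0834,0,0],1]]}}

```text
t: 1.53
tcp_pos: [0.5434, -0.0761, 0.2313]
eef_rot: [0.183, 0.684, 0.682, 0.183]
contact_force: [-0.0, 0.0, 0.1]
finger_gap: 0.0857
grasp_force: 0.0
```

Run:
```python
from h import *
import pickle
c=capture("wrist"); pickle.dump(c,open("c2.pkl","wb")); cv2.imwrite("pics/w2.png",cv2.resize(c["pixels"],(800,600),interpolation=cv2.INTER_CUBIC)); print(c["eye"],c["rotation"])
```

```text
[ 0.47224046 -0.01054273  0.35450483] [ 0.95745612 -0.12706081 -0.25676089 -0.03474438]
```

View pics/w2.png

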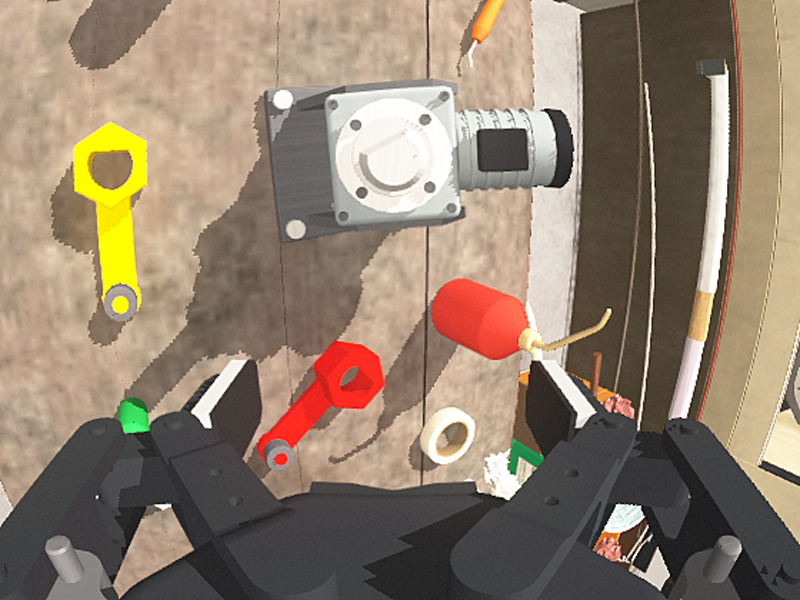

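Run:
```python
from h import *
import pickle
np.set_printoptions(precision=4,suppress=True,linewidth=150)
c=pickle.load(open("c2.pkl","rb")); w=pickle.load(open("c0.pkl","rb"))["wrist"]; c1=pickle.load(open("c1.pkl","rb"))
k=.7
for z in (.008,.012,.016):
    print(z,plane(c,[[283*k,99*k],[296*k,229*k]],z,True)[:,:2].ravel(),plane(w,[[275,138],[370,131]],z,True)[:,:2].ravel(),plane(c1,[[400,235],[473,227]],z,True)[:,:2].ravel())
g=cv2.cvtColor(c["pixels"],cv2.COLOR_BGR2GRAY)[70:155,225:325]
g=cv2.resize(g,(700,595),interpolation=cv2.INTER_CUBIC).astype(float)
g=np.clip((g-130)*2.1,0,255); g=255*(g/255)**2
cv2.imwrite("pics/z2.png",g.astype(np.uint8))
```

```text
0.008 [ 0.5765  0.0462  0.5851 -0.0556] [0.5743 0.0442 0.6829 0.0545] [0.5778 0.0429 0.6905 0.0513]
0.012 [ 0.5753  0.0456  0.5838 -0.055 ] [0.5743 0.0444 0.6817 0.0546] [0.5761 0.0444 0.6875 0.0527]
0.016 [ 0.574   0.0449  0.5825 -0.0545] [0.5743 0.0446 0.6805 0.0547] [0.5744 0.046  0.6845 0.0541]
```

View pics/z2.png

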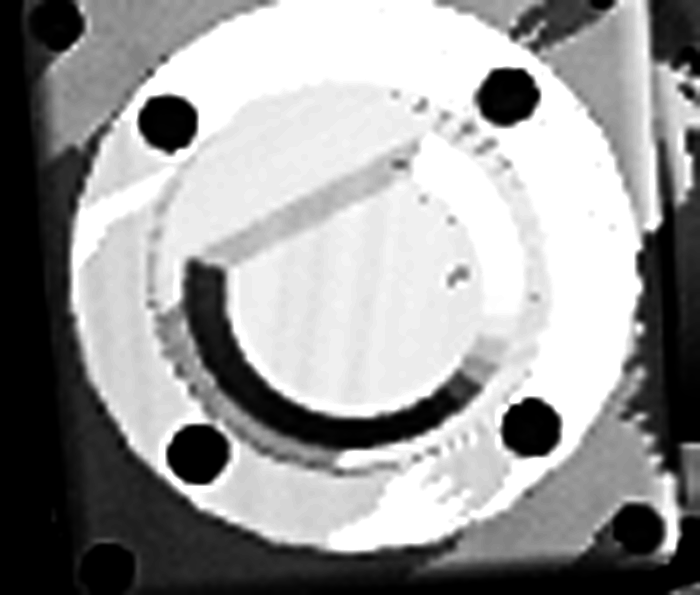

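```bash
cat >> h.py <<'E'
def axes(yaw,th):
    f=np.array([np.cos(yaw),np.sin(yaw),0]); z=.5*f+np.array([0,0,np.cos(np.pi/6)])
    x0=f*np.cos(np.pi/6)-np.array([0,0,.5]); y0=np.cross(z,x0)
    return np.array([x0*np.cos(th)+y0*np.sin(th),-x0*np.sin(th)+y0*np.cos(th),z]).T, np.array([x0,y0,z]).T
E
python3 - <<'E'
from h import *
import pickle
np.set_printoptions(precision=2,suppress=True,linewidth=150)
c=pickle.load(open("c2.pkl","rb"))
yaw=np.radians(184.9); S=np.array([.6032,-.0027,.13]); _,A=axes(yaw,0)
def on(p,h):  # zoomed pixel -> coords in seat frame (mm) on plane z=h
    uv=np.atleast_2d(p)/7.+[225,70]; d=ray(c,uv,True)
    e=np.array(c["eye"])-S; n=A[:,2]; t=(h-e@n)/(d@n); return ((e+d*t[:,None])@A)*1e3
sc=on([[168,122],[508,96],[200,453],[530,427]],-.012); print("screws",sc[:,:2].ravel(),"mean",sc.mean(0))
d=sc[1]-sc[0];d2=sc[3]-sc[2];d3=sc[0]-sc[2];d4=sc[1]-sc[3]; print("dirs",[np.degrees(np.arctan2(q[1],q[0])) for q in (d,d2,d3,d4)],[np.hypot(*q[:2]) for q in (d,d2,d3,d4)])
print("flange l,r,t,b",on([[72,268],[640,268],[356,-5],[356,550]],-.012))
print("corner outer flat at 55",on([[188,260],[428,135]],.055))
print("tip flat",on([[228,265],[405,170]],.062),"tip circ",on([[340,412],[265,375],[480,290],[460,345]],.062))
print("shoulder arc",on([[340,450],[230,400],[525,290],[188,300]],.055))
E
```

```text
screws [ 20.86 -19.64 -19.13 -19.71  20.39  20.25 -19.06  20.05] mean [  0.76   0.24 -12.  ]
dirs [np.float64(-179.8978867280142), np.float64(-179.70977203650526), np.float64(-89.32964274053244), np.float64(-90.09760089186439)] [np.float64(39.98594644558564), np.float64(39.45182437383315), np.float64(39.900252004262555), np.float64(39.769002478326314)]
flange l,r,t,b [[ 33.65  -3.29 -12.  ]
 [-33.38   1.73 -12.  ]
 [ -2.27 -33.02 -12.  ]
 [  2.73  33.45 -12.  ]]
corner outer flat at 55 [[ 15.29  -3.05  55.  ]
 [ -6.77 -12.61  55.  ]]
tip flat [[11.42 -2.33 62.  ]
 [-4.31 -9.39 62.  ]] tip circ [[ 2.82 11.22 62.  ]
 [ 9.02  7.49 62.  ]
 [-9.99  1.46 62.  ]
 [-7.94  6.13 62.  ]]
shoulder arc [[  3.13  15.17  55.  ]
 [ 12.6    9.87  55.  ]
 [-14.39   1.88  55.  ]
 [ 15.59   0.54  55.  ]]
```

```bash
cat >> h.py <<'E'
def toolR(z,y):
    z=np.asarray(z,float)/np.linalg.norm(z); y=np.asarray(y,float)-np.dot(y,z)*z; y/=np.linalg.norm(y)
    return np.array([np.cross(y,z),y,z]).T
def delta(p,Rt):
    s=manip.observe(); R0=rot(s["eef_rot"]); d=R0.inv().apply(np.asarray(p)-s["tcp_pos"]); r=(R0.inv()*R.from_matrix(Rt)).as_rotvec()
    print("tcp",s["tcp_pos"].round(4),"q",s["qpos"].round(2),"F",s["contact_force"].round(1),"gap",s["finger_gap"].round(4))
    print("shift",d.round(4),"turn",r.round(4))
def down(phi): return toolR([0,0,-1],[np.cos(phi),np.sin(phi),0])
E
python3 - <<'E'
from h import *
delta([.4203,.1836,.12],down(np.radians(103.8)))
E
```

```text
Traceback (most recent call last):
  File "h.py", line 33, in delta
    print("tcp",s["tcp_pos"].round(4),"q",s["qpos"].round(2),"F",s["contact_force"].round(1),"gap",s["finger_gap"].round(4))
                                                                                                   ^^^^^^^^^^^^^^^^^^^^^
AttributeError: 'float' object has no attribute 'round'
```

```bash
sed -i 's/s\["finger_gap"\].round(4)/round(s["finger_gap"],4)/' h.py
python3 - <<'E'
from h import *
delta([.4203,.1836,.18],down(np.radians(103.8)))
E
```

```text
tcp [ 0.5435 -0.0753  0.2319] q [-0.41 -0.16  2.01  0.28  0.83 -0.55] F [-0.4  0.5  1.2] gap 0.0853
shift [ 0.2589 -0.1327 -0.0169] turn [ 0.371   0.4737 -1.7651]
```

In the tool's units: 0.259 m / 0.3 = 0.8633, -0.133 m / 0.3 = -0.4433, 0.371 rad / 6.2832 = 0.059.

Request:
{"method": "send_rows", "body": {"plan": [[[0.8633,-0.4433,-0.0567],[0.059,0.0754,-0.2809],1],[[0.8633,-0.4433,-0.0567],[0.059,0.0754,-0.2809],1],[[0.8633,-0.4433,-0.0567],[0.059,0.0754,-0.2809],1],[[0.8633,-0.4433,-0.0567],[0.059,0.0754,-0.2809],1],[[0.8633,-0.4433,-0.0567],[0.059,0.0754,-0.2809],1],[[0.8633,-0.4433,-0.0567],[0.059,0.0754,-0.2809],1],[[0.8633,-0.4433,-0.0567],[0.059,0.0754,-0.2809],1],[[0.8633,-0.4433,-0.0567],[0.059,0.0754,-0.2809],1],[[0.8633,-0.4433,-0.0567],[0.059,0.0754,-0.2809],1],[[0.8633,-0.4433,-0.0567],[0.059,0.0754,-0.2809],1]]}}

```text
t: 2.42
tcp_pos: [0.4187, 0.1865, 0.1807]
eef_rot: [0.069, 0.164, 0.982, 0.069]
contact_force: [-0.4, -0.0, -0.7]
finger_gap: 0.0856
grasp_force: 0.0
```

Run:
```python
from h import *
delta([.4203,.1836,.18],down(np.radians(103.8)))
```

```text
tcp [0.4187 0.1865 0.1807] q [ 0.17 -0.13  2.01  0.1   1.08 -1.11] F [-0.4 -0.  -0.7] gap 0.0856
shift [-0.0024 -0.0023  0.0006] turn [ 0.1224  0.1562 -0.5699]
```

In the tool's units: -0.002 m / 0.3 = -0.0067, -0.57 rad / 6.2832 = -0.0907.

Request:
{"method": "send_rows", "body": {"plan": [[[-0.0067,-0.0067,0],[0.0194,0.0248,-0.0907],1],[[-0.0067,-0.0067,0],[0.0194,0.0248,-0.0907],1],[[-0.0067,-0.0067,0],[0.0194,0.0248,-0.0907],1],[[-0.0067,-0.0067,0],[0.0194,0.0248,-0.0907],1],[[-0.0067,-0.0067,0],[0.0194,0.0248,-0.0907],1],[[-0.0067,-0.0067,0],[0.0194,0.0248,-0.0907],1],[[-0.0067,-0.0067,0],[0.0194,0.0248,-0.0907],1],[[-0.0067,-0.0067,0],[0.0194,0.0248,-0.0907],1]]}}

```text
t: 3.08
tcp_pos: [0.4203, 0.182, 0.1798]
eef_rot: [0.0, -0.114, 0.993, 0.001]
contact_force: [0.6, -0.1, 0.1]
finger_gap: 0.0855
grasp_force: 0.0
```

Run:
```python
from h import *
delta([.4203,.1836,.0],down(np.radians(103.8)))
np.set_printoptions(precision=4,suppress=True,linewidth=150)
c=capture("wrist"); p0=np.array([.4203,.1836])
im=rectify(c,p0,.022,.06,.0002)
hsv=cv2.cvtColor(im,cv2.COLOR_BGR2HSV); m=((hsv[...,2]>185)&(hsv[...,1]<35)).astype(np.uint8)
n,l,st,ce=cv2.connectedComponentsWithStats(m); k=1+np.argmax(st[1:,4]); m=(l==k).astype(np.uint8)
q=max(cv2.findContours(m,cv2.RETR_CCOMP,cv2.CHAIN_APPROX_NONE)[0],key=cv2.contourArea)
W=lambda q: p0[:2]+(np.asarray(q,float).reshape(-1,2)+.5-[300,300])*[.0002,-.0002]
v=W(cv2.approxPolyDP(q,12,True)); M=cv2.moments(q); ctr=W([M['m10']/M['m00'],M['m01']/M['m00']])[0]
print(cv2.contourArea(q)*.04,ctr,v.mean(0)); d=v-v.mean(0); print(np.c_[np.hypot(*d.T)*1e3,np.degrees(np.arctan2(d[:,1],d[:,0]))])
cv2.imwrite("pics/r3.png",im)
```

```text
tcp [0.4203 0.182  0.1798] q [ 0.22  0.01  1.88  0.    1.26 -1.58] F [ 0.6 -0.1  0.1] gap 0.0855
shift [-0.0002  0.0012  0.1798] turn [ 0.002   0.0007 -0.0123]
2691.7200000000003 [0.4194 0.1835] [0.4194 0.1836]
[[  31.9363   74.0053]
 [  31.5013  132.2982]
 [  32.1846 -165.791 ]
 [  31.9751 -107.4716]
 [  32.1828  -46.3849]
 [  31.942    13.9492]]
```

In the tool's units: 0.179 m / 0.3 = 0.5967, 0.04 m / 0.3 = 0.1333, 0.002 rad / 6.2832 = 0.0003.

Request:
{"method": "send_rows", "body": {"plan": [[[0.0033,0.0033,0.1333],[0.0003,0.0002,-0.0008],1],[[0.0033,0.0033,0.2667],[0.0003,0.0002,-0.0008],1],[[0.0033,0.0033,0.3833],[0.0003,0.0002,-0.0008],1],[[0.0033,0.0033,0.4833],[0.0003,0.0002,-0.0008],1],[[0.0033,0.0033,0.55],[0.0003,0.0002,-0.0008],1],[[0.0033,0.0033,0.5833],[0.0003,0.0002,-0.0008],1],[[0.0033,0.0033,0.5967],[0.0003,0.0002,-0.0008],1],[[0.0033,0.0033,0.5967],[0.0003,0.0002,-0.0008],1]]}}

```text
t: 3.8
tcp_pos: [0.4191, 0.1823, 0.0002]
eef_rot: [-0.001, -0.117, 0.993, -0.0]
contact_force: [-0.3, 0.0, -0.3]
finger_gap: 0.0854
grasp_force: 0.0
```

Request:
{"method": "send_rows", "body": {"plan": [[[0,0,0],[0,0,0],0],[[0,0,0],[0,0,0],0],[[0,0,0],[0,0,0],0],[[0,0,0],[0,0,0],0],[[0,0,0],[0,0,0],0],[[0,0,0],[0,0,0],0],[[0,0,0],[0,0,0],0],[[0,0,0],[0,0,0],0]], "squeeze": 60}}

```text
t: 4.47
tcp_pos: [0.4212, 0.183, 0.0024]
eef_rot: [0.001, -0.117, 0.993, 0.0]
contact_force: [-1.1, -0.2, 5.3]
finger_gap: 0.0543
grasp_force: 64.4
```

Run:
```python
from h import *
delta([.4195,.1836,.12],down(np.radians(103.4)))
```

```text
tcp [0.4212 0.183  0.0024] q [ 0.22  0.3   1.99 -0.    0.85 -1.58] F [-1.1 -0.2  5.3] gap 0.0543
shift [ 0.0012  0.001  -0.1177] turn [-0.0002  0.0027  0.0003]
```

In the tool's units: -0.25 m / 0.3 = -0.8333, -0.18 m / 0.3 = -0.6.

Request:
{"method": "send_rows", "body": {"plan": [[[0,0,-0.0667],[0,0,0],0],[[0,0,-0.2],[0,0,0],0],[[0,0,-0.3333],[0,0,0],0],[[0,0,-0.4667],[0,0,0],0],[[0,0,-0.6],[0,0,0],0],[[0,0,-0.7333],[0,0,0],0],[[0,0,-0.8333],[0,0,0],0],[[0,0,-0.8333],[0,0,0],0],[[0,0,-0.8333],[0,0,0],0]]}}

```text
t: 5.22
tcp_pos: [0.4209, 0.183, 0.2531]
eef_rot: [0.002, -0.117, 0.993, 0.0]
contact_force: [-0.6, 0.6, -3.5]
finger_gap: 0.0542
grasp_force: 64.8
```

Run:
```python
from h import *
import pickle
np.set_printoptions(precision=2,suppress=True,linewidth=150)
s=manip.observe(); c=capture("wrist"); pickle.dump((s,c),open("c4.pkl","wb"))
T=s["tcp_pos"]; R0=rot(s["eef_rot"])
# tool-frame rectification at plane 22 mm behind underside (underside at tool z=+0.001)
def rect(zt,half=.045,res=.00015):
    n=int(2*half/res); a=(np.arange(n)+.5)*res-half; X,Y=np.meshgrid(a,a)
    P=R0.apply(np.stack([X.ravel(),Y.ravel(),np.full(X.size,zt)],1))+T
    uv=proj(c,P,True).reshape(n,n,2).astype(np.float32); return cv2.remap(c["pixels"],uv[...,0],uv[...,1],cv2.INTER_CUBIC)
im=rect(-.022); cv2.imwrite("pics/r4.png",im)
```

```text
(no output)
```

View pics/r4.png

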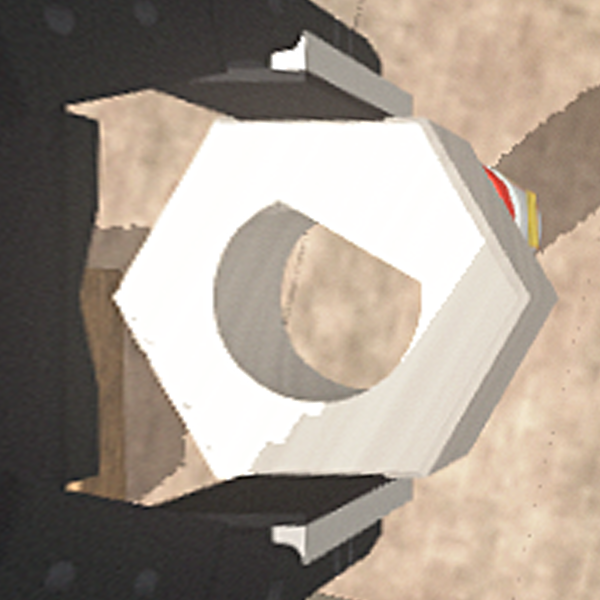

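```bash
cat >> h.py <<'E'
YAW=np.radians(184.9); TH=np.radians(-66.2)
B,A0=axes(YAW,TH); S=np.array([.6032,-.0027,.13])+.0004*A0[:,0]
def place(h,fac,ox,oy=0):
    "TCP pose with part origin h above seat; tool y along facet angle fac (deg) of the part; ox,oy part centre in tool"
    f=np.radians(fac); Rt=toolR(-B[:,2],B@[np.cos(f),np.sin(f),0])
    return S+h*B[:,2]-ox*Rt[:,0]-oy*Rt[:,1],Rt
E
python3 - <<'E'
from h import *
np.set_printoptions(precision=4,suppress=True)
p=place(.08,210,.0015); print(p[0]); delta(*p)
E
```

```text
[ 0.5623 -0.0074  0.1986]
tcp [0.4193 0.1826 0.2506] q [ 0.22 -0.07  1.79 -0.    1.42 -1.58] F [-0.1 -0.1 -2.7] gap 0.0547
shift [-0.0951 -0.218   0.052 ] turn [-0.5685 -0.3432  2.2853]
```

In the tool's units: -0.218 m / 0.3 = -0.7267, -0.095 m / 0.3 = -0.3167, 2.285 rad / 6.2832 = 0.3637.

Request:
{"method": "send_rows", "body": {"plan": [[[-0.3167,-0.7267,-0.1],[-0.0906,-0.0546,0.3637],0],[[-0.3167,-0.7267,-0.1],[-0.0906,-0.0546,0.3637],0],[[-0.3167,-0.7267,-0.1],[-0.0906,-0.0546,0.3637],0],[[-0.3167,-0.7267,-0.1],[-0.0906,-0.0546,0.3637],0],[[-0.3167,-0.7267,-0.1],[-0.0906,-0.0546,0.3637],0],[[-0.3167,-0.7267,-0.1],[-0.0906,-0.0546,0.3637],0],[[-0.3167,-0.7267,-0.1],[-0.0906,-0.0546,0.3637],0],[[-0.3167,-0.7267,-0.1],[-0.0906,-0.0546,0.3637],0],[[-0.3167,-0.7267,-0.1],[-0.0906,-0.0546,0.3637],0],[[-0.3167,-0.7267,-0.1],[-0.0906,-0.0546,0.3637],0]]}}

```text
t: 6.1
tcp_pos: [0.5608, -0.0077, 0.2763]
eef_rot: [0.064, 0.467, 0.869, 0.148]
contact_force: [-0.1, 0.9, -2.2]
finger_gap: 0.0548
grasp_force: 64.8
```

Run:
```python
from h import *
p=place(.1,210,.0012); delta(*p)
```

```text
tcp [ 0.5608 -0.0077  0.2763] q [-0.32 -0.01  1.71  0.28  1.26 -0.97] F [-0.1  0.9 -2.2] gap 0.0548
shift [ 0.0027 -0.0258  0.055 ] turn [-0.2766 -0.1635  1.0757]
```

In the tool's units: 0.055 m / 0.3 = 0.1833, -0.026 m / 0.3 = -0.0867, 1.076 rad / 6.2832 = 0.1713.

Request:
{"method": "send_rows", "body": {"plan": [[[0.01,-0.0867,0.1833],[-0.0441,-0.0261,0.1713],0],[[0.01,-0.0867,0.1833],[-0.0441,-0.0261,0.1713],0],[[0.01,-0.0867,0.1833],[-0.0441,-0.0261,0.1713],0],[[0.01,-0.0867,0.1833],[-0.0441,-0.0261,0.1713],0],[[0.01,-0.0867,0.1833],[-0.0441,-0.0261,0.1713],0],[[0.01,-0.0867,0.1833],[-0.0441,-0.0261,0.1713],0],[[0.01,-0.0867,0.1833],[-0.0441,-0.0261,0.1713],0],[[0.01,-0.0867,0.1833],[-0.0441,-0.0261,0.1713],0],[[0.01,-0.0867,0.1833],[-0.0441,-0.0261,0.1713],0],[[0.01,-0.0867,0.1833],[-0.0441,-0.0261,0.1713],0]]}}

```text
t: 6.93
tcp_pos: [0.5509, -0.0061, 0.2153]
eef_rot: [0.107, 0.84, 0.476, 0.235]
contact_force: [-1.0, 0.5, -1.8]
finger_gap: 0.0542
grasp_force: 64.9
```

Run:
```python
from h import *
p=place(.07,210,.0012); delta(*p)
```

```text
tcp [ 0.5509 -0.0061  0.2153] q [-0.27 -0.13  2.02  0.25  0.78  0.13] F [-1.   0.5 -1.8] gap 0.0542
shift [-0.0007  0.0025  0.0301] turn [-0.0021 -0.001   0.0061]
```

In the tool's units: 0.03 m / 0.3 = 0.1, 0.015 m / 0.3 = 0.05, -0.001 rad / 6.2832 = -0.0002.

Request:
{"method": "send_rows", "body": {"plan": [[[0,0.0067,0.05],[-0.0003,-0.0002,0.0008],0],[[0,0.0067,0.1],[-0.0003,-0.0002,0.0008],0],[[0,0.0067,0.1],[-0.0003,-0.0002,0.0008],0],[[0,0.0067,0.1],[-0.0003,-0.0002,0.0008],0]]}}

```text
t: 7.27
tcp_pos: [0.5692, -0.0071, 0.1918]
eef_rot: [0.108, 0.841, 0.475, 0.236]
contact_force: [0.1, -0.0, -1.2]
finger_gap: 0.0542
grasp_force: 64.9
```

```bash
cat >> h.py <<'E'
def avg(n=8):
    L=[]
    for i in range(n): capture("side"); L.append(manip.observe())
    P=np.array([s["tcp_pos"] for s in L]); q=R.from_quat([rot(s["eef_rot"]).as_quat() for s in L]).mean()
    return P.mean(0),P.std(0),q,np.mean([s["contact_force"] for s in L],0),np.mean([s["moment"] for s in L],0)
def adelta(p,Rt,n=8):
    P,sd,q,F,M=avg(n)
    print("tcp",P.round(4),"sd",sd.round(4),"F tool",q.inv().apply(F).round(1),"M",q.inv().apply(M).round(2))
    print("shift",q.inv().apply(np.asarray(p)-P).round(4),"turn",(q.inv()*R.from_matrix(Rt)).as_rotvec().round(4))
E
python3 - <<'E'
from h import *
p=place(.045,210,.0012); adelta(*p)
E
```

```text
tcp [ 0.5709 -0.0076  0.1949] sd [0.0004 0.0001 0.0008] F tool [-0.6 -0.6  1.6] M [ 0.34 -0.24 -0.01]
shift [-0.0022 -0.0052  0.0275] turn [ 0.0074 -0.0025  0.0037]
```

In the tool's units: -0.005 m / 0.3 = -0.0167, -0.002 m / 0.3 = -0.0067, 0.007 rad / 6.2832 = 0.0011.

Request:
{"method": "send_rows", "body": {"plan": [[[-0.0067,-0.0167,0],[0.0011,-0.0003,0.0006],0],[[-0.0067,-0.0167,0],[0.0011,-0.0003,0.0006],0],[[-0.0067,-0.0167,0],[0.0011,-0.0003,0.0006],0],[[-0.0067,-0.0167,0],[0.0011,-0.0003,0.0006],0]]}}

```text
t: 8.0
tcp_pos: [0.5663, -0.0066, 0.1922]
eef_rot: [0.107, 0.842, 0.473, 0.236]
contact_force: [0.9, 0.1, -2.0]
finger_gap: 0.0547
grasp_force: 64.9
```

Run:
```python
from h import *
import pickle
p=place(.045,210,.0012); adelta(*p)
P,sd,q,F,M=avg(2); c=capture("wrist"); pickle.dump((P,q.as_quat(),c),open("c5.pkl","wb"))
n=600; a=(np.arange(n)+.5)*.00015-.045; X,Y=np.meshgrid(a,a)
uv=proj(c,q.apply(np.stack([X.ravel(),Y.ravel(),np.full(X.size,-.0195)],1))+P,True).reshape(n,n,2).astype(np.float32)
cv2.imwrite("pics/r5.png",cv2.remap(c["pixels"],uv[...,0],uv[...,1],cv2.INTER_CUBIC))
```

```text
tcp [ 0.5665 -0.0066  0.1923] sd [0. 0. 0.] F tool [-0.6 -0.7  2. ] M [ 0.33 -0.25  0.01]
shift [-0.0003 -0.0001  0.0274] turn [ 0.0008 -0.0006 -0.0009]
```

View pics/r5.png

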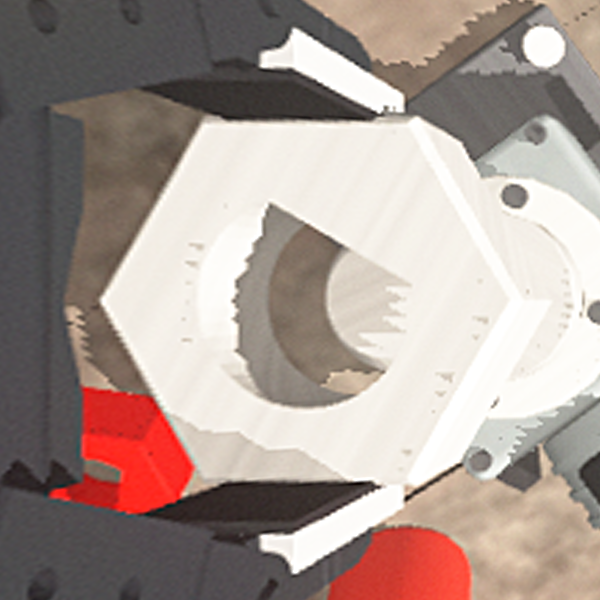

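In the tool's units: 0.027 m / 0.3 = 0.09, 0.024 m / 0.3 = 0.08.

Request:
{"method": "send_rows", "body": {"plan": [[[0,0,0.0233],[0,0,0],0],[[0,0,0.04],[0,0,0],0],[[0,0,0.0533],[0,0,0],0],[[0,0,0.0667],[0,0,0],0],[[0,0,0.08],[0,0,0],0],[[0,0,0.09],[0,0,0],0],[[0,0,0.09],[0,0,0],0],[[0,0,0.09],[0,0,0],0],[[0,0,0.09],[0,0,0],0]]}}

```text
t: 9.3
tcp_pos: [0.58, -0.0055, 0.1689]
eef_rot: [0.107, 0.842, 0.473, 0.236]
contact_force: [0.0, -0.2, -1.8]
finger_gap: 0.0543
grasp_force: 64.9
```

Run:
```python
from h import *
p=place(.02,210,.0012); adelta(*p,n=3)
```

```text
tcp [ 0.58   -0.0055  0.1692] sd [0. 0. 0.] F tool [-0.5 -1.1  1.9] M [ 0.34 -0.27  0.  ]
shift [-0.0004 -0.0003  0.0256] turn [ 0.0012 -0.0007 -0.0009]
```

In the tool's units: 0.038 m / 0.3 = 0.1267, 0.012 m / 0.3 = 0.04.

Request:
{"method": "send_rows", "body": {"plan": [[[0,0,0.02],[0,0,0],0],[[0,0,0.04],[0,0,0],0],[[0,0,0.06],[0,0,0],0],[[0,0,0.08],[0,0,0],0],[[0,0,0.1],[0,0,0],0],[[0,0,0.1167],[0,0,0],0],[[0,0,0.1267],[0,0,0],0],[[0,0,0.1267],[0,0,0],0],[[0,0,0.1267],[0,0,0],0]]}}

```text
t: 10.2
tcp_pos: [0.5989, -0.0038, 0.1356]
eef_rot: [0.107, 0.842, 0.473, 0.236]
contact_force: [0.2, 0.6, -1.8]
finger_gap: 0.0548
grasp_force: 64.9
```

Run:
```python
from h import *
p=place(.0,210,.0012); adelta(*p,n=3)
```

```text
tcp [ 0.599  -0.0039  0.1362] sd [0.     0.     0.0001] F tool [-1.1 -0.9  1.3] M [ 0.35 -0.23  0.03]
shift [-0.0004 -0.0003  0.0075] turn [ 0.001  -0.0007 -0.0009]
```

Request:
{"method": "send_rows", "body": {"plan": [[[0,0,0.0067],[0,0,0],0],[[0,0,0.0133],[0,0,0],0],[[0,0,0.0167],[0,0,0],0],[[0,0,0.02],[0,0,0],0],[[0,0,0.02],[0,0,0],0],[[0,0,0.02],[0,0,0],0]]}}

```text
t: 10.85
tcp_pos: [0.6013, -0.0037, 0.1322]
eef_rot: [0.107, 0.842, 0.473, 0.236]
contact_force: [-16.0, -1.7, 14.1]
finger_gap: 0.0545
grasp_force: 67.4
```

Run:
```python
from h import *
p=place(.0,210,.0012); adelta(*p,n=3)
```

```text
tcp [ 0.6013 -0.0037  0.1322] sd [0. 0. 0.] F tool [ -4.   -4.4 -19.4] M [ 1.16 -0.84  0.11]
shift [-0.0005 -0.0004  0.0029] turn [ 0.0004 -0.0006 -0.0002]
```

In the tool's units: -0.1 m / 0.3 = -0.3333, -0.06 m / 0.3 = -0.2.

Request:
{"method": "send_rows", "body": {"plan": [[[0,0,0],[0,0,0],1],[[0,0,0],[0,0,0],1],[[0,0,0],[0,0,0],1],[[0,0,0],[0,0,0],1],[[0,0,0],[0,0,0],1],[[0,0,-0.0667],[0,0,0],1],[[0,0,-0.2],[0,0,0],1],[[0,0,-0.3333],[0,0,0],1],[[0,0,-0.3333],[0,0,0],1],[[0,0,-0.3333],[0,0,0],1]]}}

```text
t: 11.83
tcp_pos: [0.5534, -0.0084, 0.2213]
eef_rot: [0.11, 0.841, 0.473, 0.239]
contact_force: [0.3, -0.1, -0.4]
finger_gap: 0.0857
grasp_force: 0.0
```

Run:
```python
from h import *
import pickle
np.set_printoptions(precision=4,suppress=True)
P,sd,q,F,M=avg(3); print(P,F)
c=capture("wrist"); pickle.dump(c,open("c6.pkl","wb")); cv2.imwrite("pics/w6.png",c["pixels"])
# rectify on spacer-top plane, seat frame
n=600; a=(np.arange(n)+.5)*.00015-.045; X,Y=np.meshgrid(a,a)
Q=S+np.stack([X.ravel(),Y.ravel(),np.full(X.size,.022)],1)@A0.T
uv=proj(c,Q,True).reshape(n,n,2).astype(np.float32); im=cv2.remap(c["pixels"],uv[...,0],uv[...,1],cv2.INTER_CUBIC); cv2.imwrite("pics/r6.png",im)
s=capture("side"); cv2.imwrite("pics/s6.png",s["pixels"])
# lever via side camera: plan for look
d=pickle.load(open("c0.pkl","rb"))["side"]; print(plane(d,[[291,350]],.034),plane(d,[[257,393]],.027),plane(d,[[268,324]],.067))
lk=down(0.); delta([.42,-.29,.25],lk)
```

```text
[ 0.5518 -0.0078  0.2172] [-0.1638  0.244  -0.6088]
[[ 0.4455 -0.2443  0.034 ]] [[ 0.3587 -0.2681  0.027 ]] [[ 0.4309 -0.1959  0.067 ]]
tcp [ 0.5512 -0.0075  0.2151] q [-0.27 -0.13  2.02  0.25  0.78  0.14] F [ 1.  -0.4  0.7] gap 0.0855
shift [-0.2869  0.0656 -0.1077] turn [ 0.4931 -0.1866 -0.5349]
```

Run:
```python
from h import *
delta([.4455,-.2443,.22],down(np.radians(-134.7)))
```

```text
tcp [ 0.5512 -0.0075  0.2151] q [-0.27 -0.13  2.02  0.25  0.78  0.14] F [ 1.  -0.4  0.7] gap 0.0855
shift [-0.2458  0.0484 -0.067 ] turn [ 0.02   -0.5967  1.7576]
```

In the tool's units: -0.246 m / 0.3 = -0.82, -0.067 m / 0.3 = -0.2233, 0.02 rad / 6.2832 = 0.0032.

Request:
{"method": "send_rows", "body": {"plan": [[[-0.0667,0.0167,-0.1],[0,0,0],1],[[-0.82,0.16,-0.2233],[0.0032,-0.095,0.2798],1],[[-0.82,0.16,-0.2233],[0.0032,-0.095,0.2798],1],[[-0.82,0.16,-0.2233],[0.0032,-0.095,0.2798],1],[[-0.82,0.16,-0.2233],[0.0032,-0.095,0.2798],1],[[-0.82,0.16,-0.2233],[0.0032,-0.095,0.2798],1],[[-0.82,0.16,-0.2233],[0.0032,-0.095,0.2798],1],[[-0.82,0.16,-0.2233],[0.0032,-0.095,0.2798],1],[[-0.82,0.16,-0.2233],[0.0032,-0.095,0.2798],1],[[-0.82,0.16,-0.2233],[0.0032,-0.095,0.2798],1]]}}

```text
t: 12.92
tcp_pos: [0.4451, -0.2449, 0.2199]
eef_rot: [0.046, 0.992, -0.046, 0.104]
contact_force: [-0.2, 0.3, 0.1]
finger_gap: 0.0852
grasp_force: 0.0
```

Run:
```python
from h import *
adelta([.4455,-.2443,.22],down(np.radians(-134.7)),4)
```

```text
tcp [ 0.4462 -0.2445  0.2205] sd [0.0003 0.0004 0.0001] F tool [ 0.1 -0.1  0.1] M [ 0.03 -0.1  -0.02]
shift [-0.0008 -0.0002  0.0004] turn [ 0.0065 -0.2363  0.6917]
```

In the tool's units: 0.692 rad / 6.2832 = 0.1101.

Request:
{"method": "send_rows", "body": {"plan": [[[0,0,0],[0.001,-0.0376,0.1101],1],[[0,0,0],[0.001,-0.0376,0.1101],1],[[0,0,0],[0.001,-0.0376,0.1101],1],[[0,0,0],[0.001,-0.0376,0.1101],1],[[0,0,0],[0.001,-0.0376,0.1101],1],[[0,0,0],[0.001,-0.0376,0.1101],1],[[0,0,0],[0.001,-0.0376,0.1101],1],[[0,0,0],[0.001,-0.0376,0.1101],1],[[0,0,0],[0.001,-0.0376,0.1101],1]]}}

```text
t: 13.87
tcp_pos: [0.4453, -0.2441, 0.2212]
eef_rot: [0.001, 0.925, -0.379, 0.001]
contact_force: [-0.1, -0.4, 1.1]
finger_gap: 0.0857
grasp_force: 0.0
```

Run:
```python
from h import *
import pickle
np.set_printoptions(precision=4,suppress=True,linewidth=150)
adelta([.4455,-.2443,.22],down(np.radians(-134.7)),6)
c=capture("wrist"); pickle.dump(c,open("c7.pkl","wb")); p0=np.array([.4455,-.2443])
im=rectify(c,p0,.034,.06,.0002); cv2.imwrite("pics/r7.png",im)
hsv=cv2.cvtColor(im,cv2.COLOR_BGR2HSV)
for t in (170,185,200,215,230):
    m=((hsv[...,2]>t)&(hsv[...,1]<40)).astype(np.uint8)
    n,l,st,ce=cv2.connectedComponentsWithStats(m); k=1+np.argmax(st[1:,4]); m=(l==k).astype(np.uint8)
    q=max(cv2.findContours(m,cv2.RETR_CCOMP,cv2.CHAIN_APPROX_NONE)[0],key=cv2.contourArea)
    v=p0+(cv2.approxPolyDP(q,12,True).reshape(-1,2)+.5-[300,300])*[.0002,-.0002]
    print(t,cv2.contourArea(q)*.04,v.mean(0)); d=v-v.mean(0); print(np.c_[np.hypot(*d.T)*1e3,np.degrees(np.arctan2(d[:,1],d[:,0]))].round(1).tolist())
```

```text
tcp [ 0.4455 -0.2442  0.2217] sd [0.0001 0.0001 0.0002] F tool [0.1 0.2 0.1] M [ 0.   -0.02  0.  ]
shift [0.0001 0.     0.0017] turn [ 0.0001 -0.0033  0.0015]
170 2049.7400000000002 [ 0.4471 -0.2368]
[[27.2, 77.8], [27.7, 139.5], [27.8, -165.4], [28.3, -102.4], [28.2, -39.6], [27.7, 16.8]]
185 2023.42 [ 0.4471 -0.2371]
[[27.5, 78.1], [27.8, 138.3], [28.0, -161.4], [27.9, -103.1], [27.7, -39.2], [27.7, 17.3]]
200 1994.5800000000002 [ 0.447  -0.2374]
[[27.8, 78.0], [27.8, 138.0], [27.6, -161.8], [27.3, -102.8], [27.8, -42.2], [27.8, 17.1]]
215 1958.3400000000001 [ 0.4471 -0.2371]
[[27.3, 77.9], [27.5, 138.1], [27.5, -161.6], [27.2, -103.7], [27.5, -40.5], [27.5, 16.8]]
230 748.5 [ 0.4493 -0.2352]
[[24.8, 81.9], [27.7, 143.7], [25.6, -175.9], [24.1, 163.2], [20.6, 155.4], [24.9, 156.9], [25.6, 141.9], [21.8, 78.6], [17.9, 76.7], [20.8, 149.4], [21.7, 177.4], [16.5, 126.9], [13.2, 72.8], [15.7, -41.7], [17.7, -66.4], [19.6, -96.8], [20.7, -139.5], [27.3, -147.1], [29.4, -106.4], [27.0, -48.5], [22.0, -5.8], [18.3, -11.4], [21.2, -22.9], [17.1, -40.1], [19.1, -17.1], [15.0, -32.3], [10.4, -13.5], [19.8, 5.2], [21.9, -2.1], [24.6, 15.5]]
```

Run:
```python
from h import *
delta([.4471,-.2371,.13],down(np.radians(17.8-150)))
```

```text
tcp [ 0.4457 -0.2444  0.2219] q [-0.67  0.07  1.72 -0.    1.35  1.68] F [ 0.  -1.  -0.2] gap 0.0854
shift [-0.0045 -0.0062  0.0919] turn [ 0.0002 -0.0035 -0.043 ]
```

In the tool's units: 0.092 m / 0.3 = 0.3067, -0.0045 m / 0.3 = -0.015, -0.043 rad / 6.2832 = -0.0068.

Request:
{"method": "send_rows", "body": {"plan": [[[-0.015,-0.02,0.1],[0,-0.0005,-0.0068],1],[[-0.015,-0.02,0.2],[0,-0.0005,-0.0068],1],[[-0.015,-0.02,0.3067],[0,-0.0005,-0.0068],1],[[-0.015,-0.02,0.3067],[0,-0.0005,-0.0068],1],[[-0.015,-0.02,0.3067],[0,-0.0005,-0.0068],1],[[-0.015,-0.02,0.3067],[0,-0.0005,-0.0068],1]]}}

```text
t: 14.72
tcp_pos: [0.448, -0.238, 0.1314]
eef_rot: [0.001, 0.933, -0.36, 0.001]
contact_force: [0.6, -0.4, 0.1]
finger_gap: 0.0856
grasp_force: 0.0
```

Run:
```python
from h import *
import pickle
np.set_printoptions(precision=4,suppress=True,linewidth=150)
adelta([.4471,-.2371,.13],down(np.radians(17.8-150)),6)
c=capture("wrist"); pickle.dump(c,open("c8.pkl","wb")); print(c["eye"]); p0=np.array([.447,-.237])
for z in (.034,.030):
  im=rectify(c,p0,z,.06,.0002)
  if z==.034: cv2.imwrite("pics/r8.png",im)
  hsv=cv2.cvtColor(im,cv2.COLOR_BGR2HSV)
  for t in (185,215):
    m=((hsv[...,2]>t)&(hsv[...,1]<40)).astype(np.uint8)
    n,l,st,ce=cv2.connectedComponentsWithStats(m); k=l[300-10:310,:].copy(); k=1+np.argmax(st[1:,4]); m=(l==k).astype(np.uint8)
    q=max(cv2.findContours(m,cv2.RETR_CCOMP,cv2.CHAIN_APPROX_NONE)[0],key=cv2.contourArea)
    v=p0+(cv2.approxPolyDP(q,12,True).reshape(-1,2)+.5-[300,300])*[.0002,-.0002]
    print(z,t,cv2.contourArea(q)*.04,v.mean(0)); d=v-v.mean(0); print(np.c_[np.hypot(*d.T)*1e3,np.degrees(np.arctan2(d[:,1],d[:,0]))].round(1).tolist())
```

```text
tcp [ 0.4484 -0.2384  0.132 ] sd [0.0003 0.0002 0.0004] F tool [-0.1 -0.1 -0. ] M [-0.01  0.01  0.01]
shift [-0.0019 -0.0001  0.002 ] turn [-0.     -0.0043 -0.0006]
[ 0.4963 -0.2823  0.2738]
0.034 185 2027.24 [ 0.4467 -0.2376]
[[28.1, 77.7], [28.0, 138.7], [27.7, -162.5], [27.3, -104.0], [28.4, -42.9], [28.4, 16.9]]
0.034 215 1984.28 [ 0.4468 -0.2375]
[[27.9, 77.4], [27.5, 139.6], [27.4, -162.6], [27.2, -103.9], [28.2, -42.3], [28.0, 17.9]]
0.03 185 2095.34 [ 0.4459 -0.2368]
[[28.6, 77.5], [28.6, 138.6], [28.1, -162.4], [27.9, -103.4], [28.8, -43.2], [28.8, 17.1]]
0.03 215 2051.5 [ 0.446  -0.2367]
[[28.3, 77.6], [28.3, 138.3], [27.8, -162.4], [27.6, -104.1], [28.6, -42.6], [28.5, 16.7]]
```

View pics/r8.png

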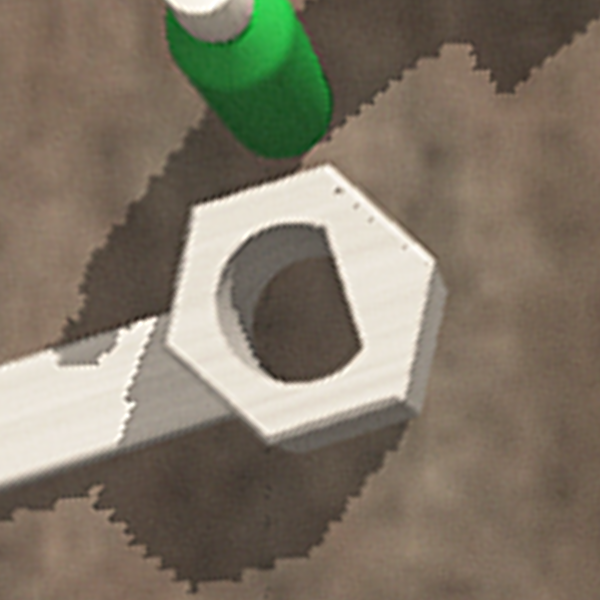

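In the tool's units: 0.122 m / 0.3 = 0.4067, -0.002 m / 0.3 = -0.0067, 0.008 rad / 6.2832 = 0.0013.

Request:
{"method": "send_rows", "body": {"plan": [[[-0.0067,0,0.1],[0,-0.0006,0.0013],1],[[-0.0067,0,0.2],[0,-0.0006,0.0013],1],[[-0.0067,0,0.2833],[0,-0.0006,0.0013],1],[[-0.0067,0,0.35],[0,-0.0006,0.0013],1],[[-0.0067,0,0.3833],[0,-0.0006,0.0013],1],[[-0.0067,0,0.4067],[0,-0.0006,0.0013],1],[[-0.0067,0,0.4067],[0,-0.0006,0.0013],1],[[-0.0067,0,0.4067],[0,-0.0006,0.0013],1],[[-0.0067,0,0.4067],[0,-0.0006,0.0013],1]]}}

```text
t: 15.82
tcp_pos: [0.4468, -0.2369, 0.0092]
eef_rot: [-0.0, 0.931, -0.364, -0.0]
contact_force: [-0.5, -1.2, -0.0]
finger_gap: 0.0853
grasp_force: 0.0
```

Run:
```python
from h import *
adelta([.4466,-.2374,.01],down(np.radians(17.3-150)),6)
```

```text
tcp [ 0.4464 -0.2366  0.0089] sd [0.0003 0.0002 0.0003] F tool [-0.   0.2 -0.2] M [0.   0.01 0.  ]
shift [ 0.0007  0.0004 -0.0011] turn [0.0001 0.0016 0.0001]
```

In the tool's units: -0.001 m / 0.3 = -0.0033, 0.0005 m / 0.3 = 0.0017, 0.001 rad / 6.2832 = 0.0002.

Request:
{"method": "send_rows", "body": {"plan": [[[0.0017,0,-0.0033],[0,0.0002,0],0],[[0.0017,0,-0.0033],[0,0.0002,0],0],[[0.0017,0,-0.0033],[0,0.0002,0],0],[[0.0017,0,-0.0033],[0,0.0002,0],0],[[0.0017,0,-0.0033],[0,0.0002,0],0],[[0.0017,0,-0.0033],[0,0.0002,0],0],[[0.0017,0,-0.0033],[0,0.0002,0],0],[[0.0017,0,-0.0033],[0,0.0002,0],0],[[0.0017,0,-0.0033],[0,0.0002,0],0]], "squeeze": 90}}

```text
t: 16.87
tcp_pos: [0.4465, -0.2369, 0.0094]
eef_rot: [-0.0, 0.931, -0.364, -0.001]
contact_force: [-1.1, 0.2, 5.4]
finger_gap: 0.0486
grasp_force: 94.9
```

Run:
```python
from h import *
adelta([.4466,-.2374,.01],down(np.radians(17.3-150)),6); print(manip.observe()["finger_gap"])
```

```text
tcp [ 0.4465 -0.2369  0.0094] sd [0. 0. 0.] F tool [ 0.2  0.3 -5.5] M [ 0.01 -0.08 -0.06]
shift [ 0.0004  0.0003 -0.0006] turn [0.0002 0.0014 0.0002]
0.048485912069904956
```

In the tool's units: -0.29 m / 0.3 = -0.9667, -0.06 m / 0.3 = -0.2.

Request:
{"method": "send_rows", "body": {"plan": [[[0,0,-0.0667],[0,0,0],0],[[0,0,-0.2],[0,0,0],0],[[0,0,-0.3333],[0,0,0],0],[[0,0,-0.4667],[0,0,0],0],[[0,0,-0.6],[0,0,0],0],[[0,0,-0.7333],[0,0,0],0],[[0,0,-0.8667],[0,0,0],0],[[0,0,-0.9667],[0,0,0],0],[[0,0,-0.9667],[0,0,0],0],[[0,0,-0.9667],[0,0,0],0]]}}

```text
t: 18.0
tcp_pos: [0.447, -0.2371, 0.2994]
eef_rot: [-0.0, 0.931, -0.364, -0.0]
contact_force: [-0.6, 0.1, -4.6]
finger_gap: 0.0484
grasp_force: 95.2
```

Run:
```python
from h import *
p=place(.1194,210,.0004); print(p[0]); adelta(*p,5); p=(p[0]+[0,0,.08],p[1]); adelta(*p,1); print(manip.observe()["finger_gap"])
```

```text
[ 0.54319677 -0.00816806  0.23308531]
tcp [ 0.4452 -0.2358  0.2956] sd [0.0003 0.0002 0.0007] F tool [-0.2  0.3  4.2] M [0.09 0.05 0.  ]
shift [-0.0818 -0.2338  0.063 ] turn [-0.0394  0.6034 -1.7248]
tcp [ 0.4455 -0.236   0.296 ] sd [0. 0. 0.] F tool [ 0.2 -0.   4.3] M [0.11 0.06 0.04]
shift [-0.0829 -0.2337 -0.0166] turn [-0.0389  0.6029 -1.7248]
0.04837154511479789
```

In the tool's units: -0.234 m / 0.3 = -0.78, -0.11 m / 0.3 = -0.3667, -1.725 rad / 6.2832 = -0.2745.

Request:
{"method": "send_rows", "body": {"plan": [[[-0.0667,-0.1667,-0.0567],[-0.0062,0.096,-0.2745],0],[[-0.1,-0.2667,-0.0567],[-0.0062,0.096,-0.2745],0],[[-0.1333,-0.3667,-0.0567],[-0.0062,0.096,-0.2745],0],[[-0.1667,-0.4667,-0.0567],[-0.0062,0.096,-0.2745],0],[[-0.2,-0.5667,-0.0567],[-0.0062,0.096,-0.2745],0],[[-0.2333,-0.6667,-0.0567],[-0.0062,0.096,-0.2745],0],[[-0.2767,-0.78,-0.0567],[-0.0062,0.096,-0.2745],0],[[-0.2767,-0.78,-0.0567],[-0.0062,0.096,-0.2745],0],[[-0.2767,-0.78,-0.0567],[-0.0062,0.096,-0.2745],0],[[-0.2767,-0.78,-0.0567],[-0.0062,0.096,-0.2745],0]]}}

```text
t: 19.13
tcp_pos: [0.5433, -0.0069, 0.3138]
eef_rot: [0.08, 0.956, 0.223, 0.173]
contact_force: [-0.0, -0.1, -3.2]
finger_gap: 0.0483
grasp_force: 95.9
```

Run:
```python
from h import *
p=place(.1194,210,.0004); adelta(p[0]+[0,0,.03],p[1],5)
```

```text
tcp [ 0.5429 -0.0083  0.3141] sd [0.0008 0.0005 0.0008] F tool [-1.6 -0.6  3.8] M [ 0.35 -0.31  0.05]
shift [-0.0147 -0.0117  0.0474] turn [-0.0102  0.1918 -0.5437]
```

In the tool's units: 0.047 m / 0.3 = 0.1567, 0.03 m / 0.3 = 0.1, -0.544 rad / 6.2832 = -0.0866.

Request:
{"method": "send_rows", "body": {"plan": [[[-0.05,-0.04,0.0333],[-0.0016,0.0306,-0.0866],0],[[-0.05,-0.04,0.0667],[-0.0016,0.0306,-0.0866],0],[[-0.05,-0.04,0.1],[-0.0016,0.0306,-0.0866],0],[[-0.05,-0.04,0.1333],[-0.0016,0.0306,-0.0866],0],[[-0.05,-0.04,0.1567],[-0.0016,0.0306,-0.0866],0],[[-0.05,-0.04,0.1567],[-0.0016,0.0306,-0.0866],0],[[-0.05,-0.04,0.1567],[-0.0016,0.0306,-0.0866],0],[[-0.05,-0.04,0.1567],[-0.0016,0.0306,-0.0866],0]]}}

```text
t: 20.05
tcp_pos: [0.5448, -0.0086, 0.2659]
eef_rot: [0.108, 0.842, 0.472, 0.237]
contact_force: [-0.8, -0.2, -4.0]
finger_gap: 0.0484
grasp_force: 96.0
```

Run:
```python
from h import *
p=place(.0844,210,.0004); adelta(*p,8)
```

```text
tcp [ 0.5447 -0.0082  0.266 ] sd [0.0002 0.0001 0.0003] F tool [-1.3 -1.8  3.1] M [ 0.53 -0.29  0.06]
shift [-0.0105 -0.0147  0.0627] turn [ 0.0042 -0.0019  0.0004]
```

In the tool's units: 0.062 m / 0.3 = 0.2067, -0.0147 m / 0.3 = -0.049, 0.004 rad / 6.2832 = 0.0006.

Request:
{"method": "send_rows", "body": {"plan": [[[-0.035,-0.049,0.0333],[0.0006,-0.0003,0],0],[[-0.035,-0.049,0.1],[0.0006,-0.0003,0],0],[[-0.035,-0.049,0.1667],[0.0006,-0.0003,0],0],[[-0.035,-0.049,0.2067],[0.0006,-0.0003,0],0],[[-0.035,-0.049,0.2067],[0.0006,-0.0003,0],0],[[-0.035,-0.049,0.2067],[0.0006,-0.0003,0],0],[[-0.035,-0.049,0.2067],[0.0006,-0.0003,0],0],[[-0.035,-0.049,0.2067],[0.0006,-0.0003,0],0],[[-0.035,-0.049,0.2067],[0.0006,-0.0003,0],0]]}}

```text
t: 21.2
tcp_pos: [0.5603, -0.0071, 0.204]
eef_rot: [0.108, 0.842, 0.474, 0.236]
contact_force: [0.4, 0.4, -3.6]
finger_gap: 0.0478
grasp_force: 96.0
```

Run:
```python
from h import *
p=place(.0534,210,.0004); adelta(*p,10); P,sd,q,F,M=avg(2); print(P,sd)
```

```text
tcp [ 0.5599 -0.0069  0.203 ] sd [0.0002 0.0001 0.0004] F tool [-1.2 -1.6  3.4] M [ 0.52 -0.29  0.04]
shift [0.0004 0.0003 0.0316] turn [0.0001 0.0001 0.0007]
[ 0.55976939 -0.00683736  0.20246722] [1.12719877e-06 4.17279433e-06 1.71460221e-05]
```

In the tool's units: 0.031 m / 0.3 = 0.1033, 0.028 m / 0.3 = 0.0933.

Request:
{"method": "send_rows", "body": {"plan": [[[0,0,0.0233],[0,0,0],0],[[0,0,0.04],[0,0,0],0],[[0,0,0.0533],[0,0,0],0],[[0,0,0.0667],[0,0,0],0],[[0,0,0.08],[0,0,0],0],[[0,0,0.0933],[0,0,0],0],[[0,0,0.1033],[0,0,0],0],[[0,0,0.1033],[0,0,0],0],[[0,0,0.1033],[0,0,0],0]]}}

```text
t: 22.55
tcp_pos: [0.5752, -0.0054, 0.1754]
eef_rot: [0.107, 0.842, 0.474, 0.235]
contact_force: [0.3, -0.2, -2.8]
finger_gap: 0.0484
grasp_force: 96.0
```

Run:
```python
from h import *
p=place(.0314,210,.0004); adelta(*p,10)
```

```text
tcp [ 0.5753 -0.0055  0.1759] sd [0.0001 0.     0.0001] F tool [-1.3 -1.6  2.9] M [ 0.54 -0.29  0.05]
shift [0.0005 0.0005 0.0224] turn [-0.0003  0.0002  0.0007]
```

In the tool's units: 0.022 m / 0.3 = 0.0733, 0.021 m / 0.3 = 0.07.

Request:
{"method": "send_rows", "body": {"plan": [[[0,0,0.0167],[0,0,0],0],[[0,0,0.0333],[0,0,0],0],[[0,0,0.0467],[0,0,0],0],[[0,0,0.0567],[0,0,0],0],[[0,0,0.0633],[0,0,0],0],[[0,0,0.07],[0,0,0],0],[[0,0,0.0733],[0,0,0],0],[[0,0,0.0733],[0,0,0],0],[[0,0,0.0733],[0,0,0],0]]}}

```text
t: 23.8
tcp_pos: [0.5858, -0.0045, 0.1569]
eef_rot: [0.107, 0.842, 0.474, 0.235]
contact_force: [-6.4, 0.2, 1.3]
finger_gap: 0.048
grasp_force: 97.1
```

Run:
```python
from h import *
p=place(.0314,210,.0004); adelta(*p,4)
```

```text
tcp [ 0.5857 -0.0045  0.1569] sd [0. 0. 0.] F tool [-2.5 -3.6 -4.8] M [ 0.86 -0.63  0.07]
shift [0.0007 0.0009 0.0006] turn [-0.0015  0.0006  0.001 ]
```

In the tool's units: 0.0015 m / 0.3 = 0.005, 0.001 m / 0.3 = 0.0033.

Request:
{"method": "send_rows", "body": {"plan": [[[0,0,0.0033],[0,0,0],0],[[0,0,0.005],[0,0,0],0],[[0,0,0.005],[0,0,0],0],[[0,0,0.005],[0,0,0],0],[[0,0,0.005],[0,0,0],0]]}}

```text
t: 24.42
tcp_pos: [0.5858, -0.0045, 0.1568]
eef_rot: [0.107, 0.842, 0.474, 0.235]
contact_force: [-19.9, -1.8, 14.9]
finger_gap: 0.0479
grasp_force: 99.4
```

Run:
```python
from h import *
p=place(.0314,210,.0004); adelta(*p,4)
```

```text
tcp [ 0.5858 -0.0045  0.1568] sd [0. 0. 0.] F tool [ -5.7  -8.  -23.1] M [ 1.58 -1.12  0.17]
shift [0.0006 0.0009 0.0005] turn [-0.002   0.0008  0.0018]
```

In the tool's units: -0.12 m / 0.3 = -0.4, -0.1 m / 0.3 = -0.3333.

Request:
{"method": "send_rows", "body": {"plan": [[[0,0,-0.0033],[0,0,0],1],[[0,0,-0.0033],[0,0,0],1],[[0,0,-0.0033],[0,0,0],1],[[0,0,-0.0033],[0,0,0],1],[[0,0,-0.0033],[0,0,0],1],[[0,0,-0.0667],[0,0,0],1],[[0,0,-0.2],[0,0,0],1],[[0,0,-0.3333],[0,0,0],1],[[0,0,-0.4],[0,0,0],1],[[0,0,-0.4],[0,0,0],1]]}}

```text
t: 25.45
tcp_pos: [0.5293, -0.0105, 0.2658]
eef_rot: [0.111, 0.841, 0.473, 0.239]
contact_force: [0.6, 0.7, 0.3]
finger_gap: 0.0857
grasp_force: 0.0
```

Run:
```python
from h import *
import pickle
np.set_printoptions(precision=2,suppress=True,linewidth=150)
P,sd,q,F,M=avg(6); print(P,F)
c=capture("wrist"); pickle.dump(c,open("c9.pkl","wb"))
# hub top plane h=.056: in part frame, white top hexagon
n=600; a=(np.arange(n)+.5)*.00015-.045; X,Y=np.meshgrid(a,-a)
uv=proj(c,S+np.stack([X.ravel(),Y.ravel(),np.full(X.size,.056)],1)@B.T,True).reshape(n,n,2).astype(np.float32)
im=cv2.remap(c["pixels"],uv[...,0],uv[...,1],cv2.INTER_CUBIC); cv2.imwrite("pics/r9.png",im)
g=cv2.GaussianBlur(cv2.cvtColor(im,cv2.COLOR_BGR2GRAY),(5,5),0).astype(float)
# edge radius along facet normals
for f in (30,90,150,210,270,330):
    e=[]
    for off in (-8,-4,0,4,8):
        r=np.arange(18,36,.15); x=r*np.cos(np.radians(f))-off*np.sin(np.radians(f)); y=r*np.sin(np.radians(f))+off*np.cos(np.radians(f))
        v=cv2.remap(g.astype(np.float32),(300+x/.15).astype(np.float32)[None],(300-y/.15).astype(np.float32)[None],1)[0]
        d=np.abs(np.gradient(v)); e.append(r[d.argmax()])
    print(f,np.array(e))
d0=pickle.load(open("c0.pkl","rb"))["side"]["pixels"]; d1=capture("side")["pixels"]
H=lambda d:cv2.cvtColor(d,cv2.COLOR_BGR2HSV)
for nm,lo,hi,box in (("red jar",(0,150,80),(8,255,255),(180,190,225,235)),("vial",(55,120,30),(85,255,255),(255,310,285,350)),("can",(0,150,60),(8,255,255),(355,210,395,265))):
    for d in (d0,d1):
        m=cv2.inRange(H(d),lo,hi)[box[1]:box[3],box[0]:box[2]]; ys,xs=np.nonzero(m); print(nm,len(xs),xs.mean() if len(xs) else 0,ys.mean() if len(xs) else 0)
```

```text
[ 0.53 -0.01  0.26] [ 0.23 -0.38 -0.28]
30 [30.15 26.4  27.75 28.8  28.05]
90 [23.85 31.8  26.55 27.45 25.65]
150 [22.05 23.1  32.85 25.8  22.95]
210 [30.75 26.85 30.75 35.85 32.1 ]
270 [34.65 35.55 22.65 23.7  25.05]
330 [31.2  31.5  31.65 25.5  34.5 ]
red jar 284 21.41549295774648 15.46830985915493
red jar 284 21.41549295774648 15.46830985915493
vial 221 13.212669683257918 24.194570135746606
vial 224 13.183035714285714 24.178571428571427
can 1016 19.299212598425196 31.16732283464567
can 1016 19.27263779527559 31.16043307086614
```

```bash
python3 -c "
from cell import manip
print(manip.finish_job())"
```

```text
the job is handed in; nothing more can be done
None
```

I put the spacer on the shaft against the collar and the lever against the spacer, flats matched, then let go of both and handed in. Firm contact at the expected depths showed both home, though my last camera check of the lever was too noisy to confirm it. The jar, vial and oil can did not move.

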